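Draw a bench leg tight with its cam connector

TASK

Take the T-handle key out of its block, seat it fully in the cross recess of the cam in the rail's top, and turn it clockwise until the stud draws the leg fully home against the rail's end and you feel the joint go tight. Stop at firm hand tightness, about 0.35 N m on the key, because forcing it further tears the stud out of the wood. Leave the key standing in the cam and keep clear of the other things on the bench.

Things in the scene. Friction and masses are not known exactly. Their poses are not given: they have to be found in the camera images.
- rail: Fixed. Pale wooden cross rail of a bench frame, 340 x 90 x 38 mm, lying flat on a plywood jig board. Origin: at bench level under the middle of its end face that meets the leg; x runs along the rail away from the leg, y across, z up. Rail top 62 mm, board top 12 mm above the bench. Two toggle clamps stand on it 160 to 300 mm from that end, up to 110 mm above the bench.
- cam: Round zinc cam, 34 mm across, flush in the rail's top about 30 mm from its end (within 1.5 mm), in a grey collar 45 mm across that stands 1.4 mm proud. Turns about its upright axis. Origin: on the axis, level with its top, 62 mm above the bench. A small black arrowhead lies on its -x side. Clockwise seen from above tightens, by 0.6 to 1.7 rad from the start, to be felt each time.
- socket (a point): Centre of the mouth of the cam's cross recess, same place and axes as the cam's origin. The recess is a plus sign with arms along the cam's x and y axes: 25 mm from arm end to arm end, arms 6 mm wide, 13.5 mm deep with upright walls and a flat floor. The key fits at any quarter turn.
- leg: Loose. Bench leg, a pale wooden bar 56 x 300 x 56 mm, about 0.85 kg, lying on the jig board across the rail's end and guided into it by two dowels. Origin: centre of its underside; x points into the rail, y along the leg. It starts 1 to 1.6 mm short of the rail; fully home its origin is 28 mm from the rail's end face.
- stud (a point): Where the headed stud leaves the leg's face, 40 mm above the bench. Its head is already caught in the cam's slot. Torque on the key: under 0.2 N m while the cam turns free or drags the leg, then it climbs by some 3 N m per rad once the leg is home (it sags a little while the key is held still). 0.25 to 0.4 N m is tight; from about 0.5 N m the stud tears out. Let go, the cam stays put.
- key: Loose. T-handle key, 0.25 kg, standing upright in the tool block at the start. Origin: the tip; z up the shaft. Steel cross bit with blades along its x and y axes, 24 mm from end to end and 5 mm thick, the last 3 mm tapering to 21 and 2.4 mm; round 13 mm shaft; black handle bar at the top, 92 mm along x, 18 mm along y, from 86 to 108 mm above the tip.
- key_grip (a point): The centre of the key's handle bar, 97 mm above the tip: grip here across y.
- block: Fixed. Wooden tool block 70 x 90 x 45 mm with a square hole 25.4 mm wide and 35 mm deep (its floor 10 mm above the bench) from which the key is lifted straight up; short driver bits stand 18 mm out of its top near the corners. Origin: centre of its underside. It stands to the left or right of the rail.
- tray: Bystander, to be left alone: open cardboard tray of fittings, 75 x 95 x 40 mm, on the other side of the rail from the block. Origin: centre of its underside.
- mallet: Bystander, to be left alone: rubber mallet 260 mm long lying along its x axis, head 62 mm across. Origin: under its middle.
- driver: Bystander, to be left alone: black screwdriver 200 mm long lying along its x axis. Origin: under its middle.
Things that resemble listed ones, but are neither listed nor needed, are in the scene too. Leave any purple look-alike of the key alone.

How it is judged:
On the way, in this order (a step that is already met when the one before it is completed fails the run):
1. the key stands in the cam's recess (z of key in the frame of cam below -0.01 m and horizontal distance between key and cam below 0.003 m and angle between key's own z axis and vertical below 0.35 rad), for 0.1 s.
2. the cam has drawn the leg home and tight (all of step 1 and x of leg in the frame of rail above -0.0285 m and contact force between leg and cam above 20 N), for 0.2 s.
At the end, for the whole second after the job is handed in: The leg is within 0.5 mm of the rail's end and square to it (0.03 rad), the cam still pulls on its stud with more than 20 N, and the key is let go and stands at rest in the cam's recess: its tip at least 10 mm deep, within 3 mm of the cam's axis, leaning less than 0.35 rad (all of step 2 and angle between the y axis of leg and the y axis of rail, either way round below 0.03 rad and linear speed of key below 0.02 m/s and linear speed of leg below 0.01 m/s); the robot touches nothing.
It fails at once if the cam is overtightened: more than 100 N on the stud, which tears out (contact force between leg and cam above 100 N).
It fails at once if the key is driven into the wood of the rail with more than 25 N (contact force between key and rail above 25 N).
It fails at once if a bystander is moved by more than 20 mm (distance of any of tray, mallet, driver from where it was at the start of the episode above 0.02 m).
It also fails if it takes over 54 s, if anything falls off the work surface, if the arm or the gripper's body presses on something with over 40 N, if the wrist force passes 120 N, or if a joint passes its speed limit or range.

ROBOT

A 6-joint arm with a two-finger parallel gripper is mounted at the origin on the work surface. World frame = base frame: x ahead of the robot, y to its left, z up, the work surface at z = 0. Lengths are in m, angles in rad, forces in N, time in s.
With the tool pointing down it reaches from about 0.35 to 0.975 m from the base axis. Payload 4.9 kg.
Tool frame: the origin (TCP) lies on the centre line of the jaws, within the pads' length; the fingertips stand 17 mm ahead of it and the grasp point (between the pads) lies 2 mm behind it (ctrl.tcp_to_tips is the x of the fingertips in the tool frame, in m); x points along the fingers, z is the direction in which the jaws open and shut, and the axes are right-handed (so a half turn about x gives the same grasp; the last joint's range is limited). The gripper opens to 85 mm and grips with 20 to 120 N. Pads are 22 mm wide; open, the fingers measure 114 mm over their backs; the gripper's body (76 mm by 85 mm) begins 54 mm behind the grasp point. The pads swing forward as they close: fully open they stand 13 mm farther back than shut.
Start: joints at [1.097, 0.053, 1.613, -0, 1.476, -0.119], TCP at [0.217, 0.586, 0.248] pointing down, gripper open.
Joint ranges: [-3.01, 3.01], [-1.01, 2.22], [0.06, 2.58], [-1.02, 4.17], [0.09, 2.62], [-3.14, 3.14]. Speed limits (rad/s): [2.57, 2.57, 3.14, 3.14, 3.14, 3.14].

INTERFACE

Orientations are given as a rotation vector (axis times angle).
In Python, from station import ctrl, cams, finder gives the robot as it stands.
- The arm moves only by the tool step_arm, never from a script. Its argument "moves" is a list of rows, each a list of 3 entries, a list of its own where there are three numbers: the shift along the tool's x, y, z in cm, then the turn, a rotation vector about the tool's x, y, z in degrees, then the opening, from 0 (shut) to 1 (fully open). A call has exactly 10 rows; each row is the pose to reach, as a shift and turn from the pose measured when the call began, along the tool's axes at that moment; what a row does not reach only later rows make up. A row lasts 1/12 s, in which the tool goes at most 41.7 mm and 7.16 degrees, less where a joint would pass 70% of its speed; a pose out of reach is approached as far as the arm can. A call with a gripper value outside its range is refused whole. The fingers move at their own pace and stop on an object; "grip_force" is the grip in N (left out, the last holds). Time passes only in rows, so rows that repeat a pose let the fingers close, or fill a call up. It gives the time, the measured TCP pose, the force and the opening at its end, in the units of the state.
- ctrl.get_obs(): the state, without advancing time (a new reading comes with each control period).
- cams.get_image(name): name is "scene" or "top" or "wrist"; returns a dict with "pixels" (480x640x3 uint8, blue, green, red), "fx", "fy", "cx", "cy" (pixels), "dist_coeffs" ([k1, k2, p1, p2, k3] as OpenCV has them; the pictures are not rectified), "position" and "attitude" of the camera in the world. Camera axes: x right, y up, looking along -z (the intrinsics and any distortion apply to the point x, -y, -z); pixel columns grow to the right and rows downward; lengths in m; the calibration is good to about 2 mm. A picture is of the moment at which its call begins. There is no depth.
- ctrl.finish_job(): hands the job in, once; it reports no verdict.
Trained networks look in the newest picture that a camera, given by its name, has taken for a name from the list of things; names that differ only in an ending like _2 or _b are one class to them, and where a whole thing is asked for, a point or a joint stands for the part that bears it (a point fixed in the world has none). Each returns a list of dicts, best first, with "conf" (0 to 1); they miss things now and then, are a little off and sometimes report something else, mostly with a low value. They report only what shows in the picture. A call takes as long as a camera call. They do not tell look-alikes from the thing itself.
- finder.find_in(camera, name): "at" ([column, row] in pixels, amid what is visible of it).
- finder.regions_of(camera, name): "region" (480x640 bool, what is visible of it) and "at" ([column, row] in pixels, amid what is visible of it).
- finder.tip_of(camera, name): "at" ([column, row] in pixels: a listed point, or the origin of a listed thing).
The state is a dict: "t": time; "q": joint angles; "dq": joint speeds; "effort": joint torques, N m; "tool_pos": TCP position; "tool_rot": TCP orientation; "contact_force": force on the tool from outside, world axes, zero at the start; "wrist_torque": the same for the moment, N m; "opening": finger opening in m.
Only numpy, scipy, OpenCV 4.12 (cv2) and the standard library are available. Lean on these libraries where they do the work, as an engineer would, in place of code of your own. Each camera call takes 0.05 s, during which the arm holds its last target. There are 200 camera calls.

## Working session

There is one attempt and no reset: what is moved stays moved. The work goes in short steps, Python scripts to look and compute and a tool call to move; the robot and the scene stay as the last step left them, time stands still between calls to the robot, and variables do not carry over. Pictures are saved under pics/ and viewed, on a budget of 10 in all, crops included, one or two more only if the job needs it, and the job is handed in when it is done.

Besides the shell and the picture viewer there is one more tool, called as name([rows], argument=value, ...), one row to a line, values as JSON. step_arm: Moves the arm, as the interface text tells. Its arguments: {"type":"object","properties":{"moves":{"type":"array"},"grip_force":{"type":"number"}},"required":["moves"]}

```bash
mkdir -p pics; cat > h.py <<'E'
import numpy as np, cv2
from scipy.spatial.transform import Rotation as R
from station import ctrl, cams, finder
def att(im):
    a=np.array(im["attitude"],float)
    if a.shape==(3,3): return a
    return R.from_rotvec(a).as_matrix() if a.size==3 else R.from_quat(a).as_matrix()
def ray(im,px):
    K=np.array([[im["fx"],0,im["cx"]],[0,im["fy"],im["cy"]],[0,0,1.]])
    u=cv2.undistortPoints(np.array([[px]],float),K,np.array(im["dist_coeffs"],float))[0,0]
    return np.array(im["position"],float), att(im)@np.array([u[0],-u[1],-1.])
def at_z(im,px,z):
    p,d=ray(im,px); return p+d*(z-p[2])/d[2]
def proj(im,P):
    K=np.array([[im["fx"],0,im["cx"]],[0,im["fy"],im["cy"]],[0,0,1.]])
    c=att(im).T@(np.array(P,float)-np.array(im["position"],float))
    return cv2.projectPoints(np.array([[c[0],-c[1],-c[2]]]),np.zeros(3),np.zeros(3),K,np.array(im["dist_coeffs"],float))[0][0,0]
E
python3 - <<'E'
from h import *
ims={}
for n in("scene","top"):
    im=ims[n]=cams.get_image(n); cv2.imwrite(f"pics/{n}0.png",im["pixels"]); print(n,im["position"],im["attitude"],im["fx"],im["dist_coeffs"])
    for t,z in(("rail",0),("cam",.062),("socket",.062),("leg",0),("stud",.04),("key",.01),("key_grip",.107),("block",0),("tray",0),("mallet",0),("driver",0)):
        print(t,[(np.round(r["at"],1),round(r["conf"],2),np.round(at_z(im,r["at"],z)[:2],4)) for r in finder.tip_of(n,t)])
print(ctrl.get_obs())
E
```

```text
scene [ 1.35483755 -0.15958117  1.37502427] [0.46463999 0.37963089 1.32716547] 554.5595809398189 [-0.02882247  0.          0.          0.          0.        ]
rail [(array([305.1, 261.8]), 0.75, array([ 0.5347, -0.0302]))]
cam [(array([306.2, 259. ]), 0.67, array([ 0.5634, -0.0313]))]
socket [(array([305.9, 254.1]), 0.55, array([ 0.5475, -0.029 ])), (array([306.2, 262.6]), 0.42, array([ 0.5748, -0.0335]))]
leg [(array([306.3, 249.1]), 0.63, array([ 0.4926, -0.0184]))]
stud [(array([304. , 252.4]), 0.69, array([ 0.5273, -0.031 ]))]
key [(array([433.1, 294.1]), 0.88, array([0.7164, 0.2967])), (array([419.1, 215.5]), 0.68, array([0.4506, 0.3386])), (array([422.1, 235.5]), 0.63, array([0.5224, 0.3256]))]
key_grip [(array([424. , 236.6]), 0.66, array([0.5861, 0.2951])), (array([423.8, 197.2]), 0.61, array([0.4554, 0.3359])), (array([439.6, 279.7]), 0.58, array([0.7246, 0.2942]))]
block [(array([419.6, 256.5]), 0.6, array([0.5854, 0.2999])), (array([304.2, 259.3]), 0.51, array([ 0.5258, -0.0311]))]
tray [(array([220. , 295.1]), 0.73, array([ 0.5926, -0.2839]))]
mallet [(array([159.9, 275.8
[... 1233 characters left out ...]
7])), (array([331.1, 282.2]), 0.18, array([ 0.5101, -0.026 ]))]
{'t': 1.2, 'q': array([ 1.09700429e+00,  5.26967727e-02,  1.61293337e+00, -6.78520729e-06,
        1.47601200e+00, -1.18989021e-01]), 'dq': array([ 0.00068707,  0.00029128, -0.00108221, -0.00080947,  0.00090196,
       -0.00109804]), 'effort': array([ 7.73414140e-04, -3.93701327e+01, -3.70455337e+01, -1.22204287e-04,
        6.76486379e-04, -2.01829614e-06]), 'tool_pos': array([0.21710694, 0.58604167, 0.24828562]), 'tool_rot': array([-0.94401743,  1.35645958,  0.94396916]), 'contact_force': array([ 0.80565952,  1.12900374, -0.01595419]), 'wrist_torque': array([0.00922561, 0.03240611, 0.00135871]), 'opening': 0.08542645675797804}
```

```bash
python3 - <<'E'
import cv2,numpy as np
a=cv2.imread("pics/top0.png"); b=cv2.imread("pics/scene0.png")
x=cv2.resize(a[150:330,100:380],None,fx=1.43*1.99,fy=1.43*1.99*.65)
p=cv2.resize(a[160:330,110:360],(800,300)) if 0 else None
l=cv2.resize(a[160:340,110:250],(467,600)); 
r=cv2.resize(b[180:320,390:470],(333,583)); r=cv2.copyMakeBorder(r,0,17,0,0,cv2.BORDER_CONSTANT)
cv2.imwrite("pics/c1.png",np.hstack([l,r])); 
E
```

```text
(no output)
```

View pics/top0.png

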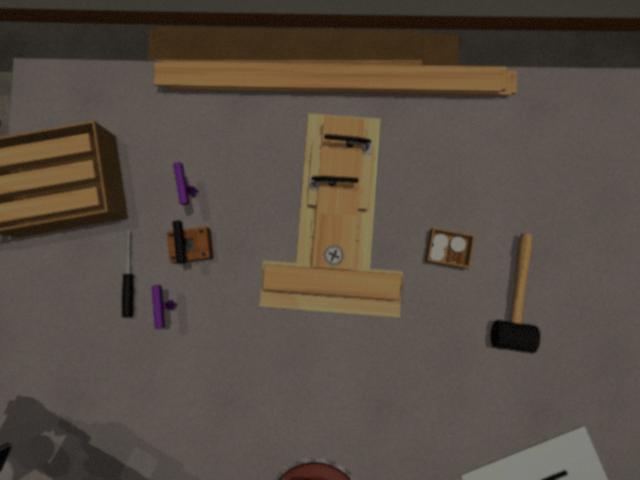

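View pics/c1.png

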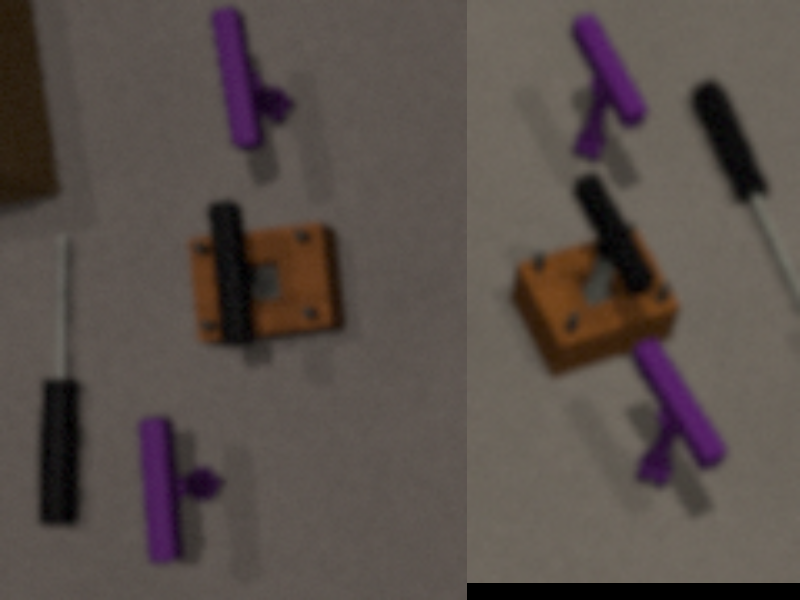

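```bash
cat >> h.py <<'E'
def tool(): 
    o=ctrl.get_obs(); return np.array(o["tool_pos"]),R.from_rotvec(o["tool_rot"])
def down(yaw): # jaw (tool z) along world direction yaw, tool x down
    z=np.array([np.cos(yaw),np.sin(yaw),0]); x=np.array([0,0,-1.]); return R.from_matrix(np.stack([x,np.cross(z,x),z],1))
def delta(pos,Rt):
    p,r=tool(); return np.round(r.inv().apply(np.array(pos)-p)*100,2),np.round((r.inv()*Rt).as_rotvec(degrees=True),2)
def yaw():
    z=tool()[1].apply([0,0,1]); return np.arctan2(z[1],z[0])
E
python3 - <<'E'
from h import *
im=cams.get_image("wrist"); p,r=tool()
print("cam off tool",r.inv().apply(np.array(im["position"])-p),"look dir tool",r.inv().apply(att(im)@[0,0,-1]),"up",r.inv().apply(att(im)@[0,1,0]),im["fx"])
print("R",r.as_matrix().round(3),"yaw",yaw())
im=cams.get_image("top")
for t in finder.regions_of("top","key"):
    ys,xs=np.nonzero(t["region"]); px=np.c_[xs,ys].astype(float)
    c=im["pixels"][ys,xs].mean(0); print(t["at"],t["conf"],len(xs),c.round())
    dk=im["pixels"][ys,xs].max(1)<60
    if dk.sum()>40 and c.max()<70:
        P=np.array([at_z(im,q,.118)[:2] for q in px[dk]]); m=P.mean(0); w,v=np.linalg.eigh(np.cov((P-m).T)); print("handle",m,np.degrees(np.arctan2(v[1,1],v[0,1])),np.sqrt(12*w))
for y in np.radians([90,-90]): print(delta([.57,-.03,.3],down(y)),delta([.588,.298,.25],down(y)))
E
```

```text
cam off tool [-0.12627578  0.08082289 -0.00015709] look dir tool [ 9.48914675e-01 -3.15532096e-01 -6.60720037e-04] up [ 3.15531821e-01  9.48914871e-01 -4.88403195e-04] 397.0792704214984
R [[-0.    -0.938  0.347]
 [-0.     0.347  0.938]
 [-1.     0.    -0.   ]] yaw 1.2159210597056045
[179.9, 242.7] 0.95 510 [18. 20. 24.]
handle [0.58672072 0.29227727] -169.77986098287477 [0.03014298 0.08255231]
[158.9, 303.7] 0.93 584 [68. 30. 60.]
handle [0.45239367 0.31757401] -173.66130448195688 [0.03197251 0.06524624]
[183.4, 187.4] 0.64 534 [70. 31. 62.]
handle [0.6997472  0.28099651] -165.35516639156944 [0.02440506 0.06803505]
(array([ -5.17, -54.49, -45.51]), array([-20.33,  -0.  ,   0.  ])) (array([ -0.17, -44.78, -14.13]), array([-20.33,  -0.  ,   0.  ]))
(array([ -5.17, -54.49, -45.51]), array([159.67,   0.  ,   0.  ])) (array([ -0.17, -44.78, -14.13]), array([159.67,   0.  ,   0.  ]))
```

step_arm([
  [[0.4, -5, -4.5], [-2, 0, 0], 1],
  [[0.8, -10, -9], [-4, 0, 0], 1],
  [[1.2, -15, -13], [-7, 0, 0], 1],
  [[1.6, -20, -17], [-10, 0, 0], 1],
  [[2, -24, -20.5], [-13, 0, 0], 1],
  [[2.4, -28, -24], [-16, 0, 0], 1],
  [[2.7, -32, -27], [-18, 0, 0], 1],
  [[3, -36, -30.5], [-20.3, 0, 0], 1],
  [[3.3, -40, -34], [-20.3, 0, 0], 1],
  [[3.6, -44, -37], [-20.3, 0, 0], 1],
])

```text
t: 2.18
tool_pos: [0.4216, 0.2219, 0.2223]
tool_rot: [-1.209, 1.208, 1.208]
contact_force: [0.9, -0.3, -0.6]
opening: 0.0856
```

```bash
python3 - <<'E'
from h import *
print(tool()[0],yaw(),ctrl.get_obs()["t"],delta([.567,-.03,.21],down(np.pi/2)))
E
```

```text
[0.42157549 0.22185981 0.22231964] 1.570598681876808 2.1833 (array([  1.24, -14.55, -25.18]), array([-0.01,  0.02,  0.06]))
```

step_arm([
  [[0.2, -2, -3.5], [0, 0, 0], 1],
  [[0.4, -4, -7], [0, 0, 0], 1],
  [[0.6, -6, -10.5], [0, 0, 0], 1],
  [[0.8, -8, -14], [0, 0, 0], 1],
  [[1, -10, -17.5], [0, 0, 0], 1],
  [[1.2, -12, -21], [0, 0, 0], 1],
  [[1.24, -14, -24], [0, 0, 0], 1],
  [[1.24, -14.5, -25.2], [0, 0, 0], 1],
  [[1.24, -14.5, -25.2], [0, 0, 0], 1],
  [[1.24, -14.5, -25.2], [0, 0, 0], 1],
])

```text
t: 3.02
tool_pos: [0.5664, -0.0303, 0.2098]
tool_rot: [-1.208, 1.209, 1.208]
contact_force: [-0.7, -0.0, 0.7]
opening: 0.0857
```

```bash
python3 - <<'E'
from h import *
im=cams.get_image("wrist"); print(tool()[0],ctrl.get_obs()["t"])
for t,z in(("cam",.062),("socket",.062)): 
  for r in finder.tip_of("wrist",t): print(t,r,at_z(im,r["at"],z))
rg=finder.regions_of("wrist","cam")
# rectified orthographic view at z=.062: 5px/mm, x up
c=at_z(im,finder.tip_of("wrist","cam")[0]["at"],.062)[:2]; print("c",c)
S=5; n=300
src=[];dst=[]
for dx,dy in((-.03,-.03),(.03,-.03),(.03,.03),(-.03,.03)):
    src.append(proj(im,[c[0]+dx,c[1]+dy,.062])); dst.append([n-dy*1000*S,n-dx*1000*S])
H=cv2.getPerspectiveTransform(np.float32(src),np.float32(dst))
w=cv2.warpPerspective(im["pixels"],H,(600,600)); w=cv2.convertScaleAbs(w,alpha=1.6)
cv2.imwrite("pics/cam1raw.png",w)
cv2.line(w,(300,0),(300,600),(0,255,0),1);cv2.line(w,(0,300),(600,300),(0,255,0),1); cv2.imwrite("pics/cam1.png",w)
E
```

```text
[ 0.56610743 -0.0295362   0.2098304 ] 3.0667
cam {'at': [320.5, 228.0], 'conf': 0.96} [ 0.56841498 -0.03082759  0.062     ]
socket {'at': [321.0, 231.5], 'conf': 0.72} [ 0.5710575  -0.03047012  0.062     ]
c [ 0.56841498 -0.03082759]
```

View pics/cam1.png

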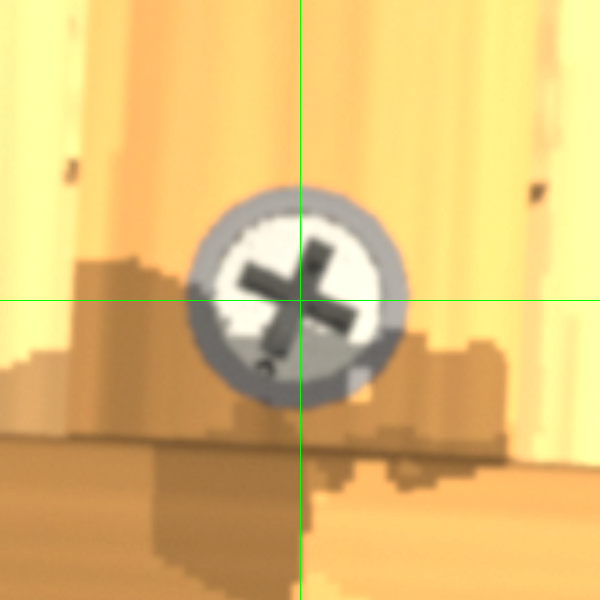

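step_arm([
  [[-1, -0.5, 3.5], [0, 0, 0], 1],
  [[-2, -1, 7], [0, 0, 0], 1],
  [[-3, -1.5, 11], [0, 0, 0], 1],
  [[-4, -2, 15], [0, 0, 0], 1],
  [[-4, -2, 19], [0, 0, 0], 1],
  [[-4, -2, 23], [0, 0, 0], 1],
  [[-4, -2, 27], [0, 0, 0], 1],
  [[-4, -2, 31], [0, 0, 0], 1],
  [[-4, -2, 32.7], [0, 0, 0], 1],
  [[-4, -2, 32.7], [0, 0, 0], 1],
])

```text
t: 4.1
tool_pos: [0.5841, 0.3024, 0.2502]
tool_rot: [-1.214, 1.204, 1.215]
contact_force: [-0.2, -0.4, -0.4]
opening: 0.0853
```

```bash
python3 - <<'E'
from h import *
im=cams.get_image("wrist"); o=ctrl.get_obs(); print(tool()[0],o["t"],o["q"],yaw())
for r in finder.tip_of("wrist","key_grip"): print(r,at_z(im,r["at"],.107))
for r in finder.tip_of("wrist","block"): print("block",r,at_z(im,r["at"],0))
c=np.array([.588,.298])
def rect(z,S=4,n=300):
    src=[];dst=[]
    for dx,dy in((-.04,-.04),(.04,-.04),(.04,.04),(-.04,.04)):
        src.append(proj(im,[c[0]+dx,c[1]+dy,z])); dst.append([n-dy*1000*S,n-dx*1000*S])
    return cv2.warpPerspective(im["pixels"],cv2.getPerspectiveTransform(np.float32(src),np.float32(dst)),(600,600))
w=cv2.convertScaleAbs(rect(.118),alpha=1.4)
rs=finder.regions_of("wrist","key")
for r in rs:
    ys,xs=np.nonzero(r["region"]); print(r["at"],r["conf"],len(xs),im["pixels"][ys,xs].mean(0).round())
    m=r["region"]&(im["pixels"].max(2)<70)
    ys,xs=np.nonzero(m)
    if len(xs)<200: continue
    cs,_=cv2.findContours(cv2.morphologyEx(m.astype(np.uint8),cv2.MORPH_OPEN,np.ones((9,9))),0,1)
    k=max(cs,key=cv2.contourArea)[:,0].astype(float)
    P=np.array([at_z(im,q,.118)[:2] for q in k]); print("rect",cv2.minAreaRect((P*1000).astype(np.float32)))
cv2.line(w,(300,0),(300,600),(0,255,0),1);cv2.line(w,(0,300),(600,300),(0,255,0),1); cv2.imwrite("pics/key1.png",w)
# cam fit
g=cv2.cvtColor(cv2.imread("pics/cam1raw.png"),6).astype(float); g=cv2.GaussianBlur(g,(0,0),2)
best=[]
u=np.linspace(-12,12,49);v=np.linspace(-2.2,2.2,9);U,V=np.meshgrid(u,v);ou=np.linspace(-12,12,49)
for a in np.arange(-35,-12,.5):
  for dx in np.arange(-2,2.1,.25):
    for dy in np.arange(-2,2.1,.25):
      s=0
      for th in(a,a+90):
        t=np.radians(th); f=lambda U,V:g[np.clip((300-5*(dx+U*np.cos(t)-V*np.sin(t))).round().astype(int),0,599),np.clip((300-5*(dy+U*np.sin(t)+V*np.cos(t))).astype(int),0,599)]
        s+=f(U,V).mean(); W=np.r_[u[:15],u[-15:]]
        s-=.5*(f(W,4+0*W).mean()+f(W,-4+0*W).mean())
      best.append((s,a,dx,dy))
best.sort(); print(best[:5])
E
```

```text
[0.58453365 0.30009737 0.25012462] 4.15 [ 3.61305328e-01  1.25540748e-01  1.53240132e+00 -4.13489583e-04
  1.48277178e+00 -1.21501639e+00] 1.5763578456989114
{'at': [313.1, 227.0], 'conf': 0.86} [0.58413185 0.29665487 0.107     ]
{'at': [316.6, 374.0], 'conf': 0.85} [0.70787214 0.29967274 0.107     ]
{'at': [320.7, 196.8], 'conf': 0.71} [0.56231897 0.30186985 0.107     ]
{'at': [383.3, 17.4], 'conf': 0.67} [0.45188838 0.33877687 0.107     ]
block {'at': [316.6, 196.6], 'conf': 0.95} [ 5.85685361e-01  2.98143405e-01 -5.55111512e-17]
[380.9, 38.8] 0.73 3323 [131.  48. 113.]Traceback (most recent call last):
  File "<stdin>", line 19, in <module>
ValueError: max() iterable argument is empty
```

```bash
cat > k.py <<'E'
from h import *
im=cams.get_image("wrist"); np.save("kim.npy",im,allow_pickle=True)
c=np.array([.588,.298])
def rect(z,S=4,n=300):
    src=[];dst=[]
    for dx,dy in((-.04,-.04),(.04,-.04),(.04,.04),(-.04,.04)):
        src.append(proj(im,[c[0]+dx,c[1]+dy,z])); dst.append([n-dy*1000*S,n-dx*1000*S])
    return cv2.warpPerspective(im["pixels"],cv2.getPerspectiveTransform(np.float32(src),np.float32(dst)),(600,600))
raw=rect(.118); cv2.imwrite("pics/keyraw.png",raw); w=cv2.convertScaleAbs(raw,alpha=1.6)
m=(raw.max(2)<70).astype(np.uint8); m[:60]=0;m[540:]=0;m[:,:100]=0;m[:,500:]=0
m=cv2.morphologyEx(m,cv2.MORPH_OPEN,np.ones((35,35)))
cs,_=cv2.findContours(m,0,1)
for k in cs:
    b=cv2.minAreaRect(k); print("box",b); cv2.drawContours(w,[cv2.boxPoints(b).astype(int)],0,(0,0,255),1)
cv2.line(w,(300,0),(300,600),(0,255,0),1);cv2.line(w,(0,300),(600,300),(0,255,0),1); cv2.imwrite("pics/key1.png",w)
E
python3 k.py; cat > f.py <<'E'
import cv2,numpy as np
g=cv2.cvtColor(cv2.imread("pics/cam1raw.png"),6).astype(float); g=cv2.GaussianBlur(g,(0,0),2)
best=[]
u=np.linspace(-12,12,49);v=np.linspace(-2.2,2.2,9);U,V=np.meshgrid(u,v);W=np.r_[u[:15],u[-15:]]
for a in np.arange(-35,-12,1.):
  for dx in np.arange(-2,2.1,.25):
    for dy in np.arange(-2,2.1,.25):
      s=0
      for th in(a,a+90):
        t=np.radians(th); f=lambda U,V:g[(300-5*(dx+U*np.cos(t)-V*np.sin(t))).astype(int),(300-5*(dy+U*np.sin(t)+V*np.cos(t))).astype(int)]
        s+=f(U,V).mean()-.5*(f(W,4+0*W).mean()+f(W,-4+0*W).mean())
      best.append((round(s),a,dx,dy))
best.sort(); print(best[:6])
E
python3 f.py
```

```text
box ((298.7647399902344, 316.5504150390625), (373.12225341796875, 79.49765014648438), 81.13536834716797)
[(-230, np.float64(-24.0), np.float64(0.5), np.float64(0.5)), (-229, np.float64(-25.0), np.float64(0.25), np.float64(0.5)), (-229, np.float64(-25.0), np.float64(0.25), np.float64(0.75)), (-229, np.float64(-25.0), np.float64(0.5), np.float64(0.5)), (-229, np.float64(-25.0), np.float64(0.5), np.float64(0.75)), (-229, np.float64(-24.0), np.float64(0.25), np.float64(0.5))]
```

View pics/key1.png

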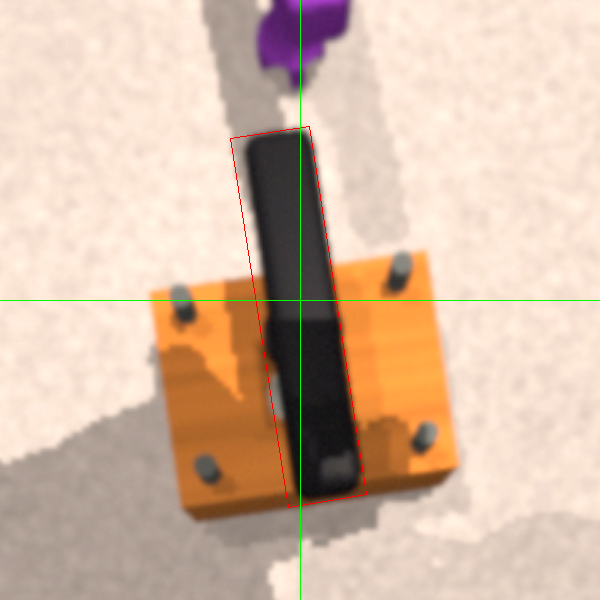

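```bash
python3 - <<'E'
from h import *
print(tool()[0],delta([.5841,.2967,.105],down(np.radians(98.3))))
E
```

```text
[0.58559245 0.29681322 0.25035508] (array([ 1.454e+01,  1.700e-01, -1.000e-02]), array([-8.29, -0.  ,  0.07]))
```

step_arm([
  [[2, 0.1, 0], [-4, 0, 0], 1],
  [[4, 0.17, 0], [-8.3, 0, 0], 1],
  [[6, 0.17, 0], [-8.3, 0, 0], 1],
  [[8, 0.17, 0], [-8.3, 0, 0], 1],
  [[10, 0.17, 0], [-8.3, 0, 0], 1],
  [[11.5, 0.17, 0], [-8.3, 0, 0], 1],
  [[13, 0.17, 0], [-8.3, 0, 0], 1],
  [[14, 0.17, 0], [-8.3, 0, 0], 1],
  [[14.5, 0.17, 0], [-8.3, 0, 0], 1],
  [[14.5, 0.17, 0], [-8.3, 0, 0], 1],
])

```text
t: 5.18
tool_pos: [0.5836, 0.2963, 0.1041]
tool_rot: [-1.315, 1.138, 1.315]
contact_force: [-0.2, -0.4, 0.2]
opening: 0.0852
```

step_arm([
  [[0, 0, 0], [0, 0, 0], 0.5],
  [[0, 0, 0], [0, 0, 0], 0],
  [[0, 0, 0], [0, 0, 0], 0],
  [[0, 0, 0], [0, 0, 0], 0],
  [[0, 0, 0], [0, 0, 0], 0],
  [[0, 0, 0], [0, 0, 0], 0],
  [[0, 0, 0], [0, 0, 0], 0],
  [[0, 0, 0], [0, 0, 0], 0],
  [[0, 0, 0], [0, 0, 0], 0],
  [[0, 0, 0], [0, 0, 0], 0],
], grip_force=50)

```text
t: 6.02
tool_pos: [0.5839, 0.2967, 0.1048]
tool_rot: [-1.315, 1.137, 1.315]
contact_force: [-1.0, 1.4, 4.9]
opening: 0.0173
```

```bash
python3 - <<'E'
from h import *
o=ctrl.get_obs(); print(tool()[0],np.degrees(yaw()),o["contact_force"],o["wrist_torque"],o["opening"],delta([.5841,.2967,.105],down(np.radians(98.3))))
E
```

```text
[0.58393913 0.29666219 0.10478101] 98.29280806439543 [-1.01979688  1.40224373  4.90714132] [ 0.1770662   0.13684312 -0.01480991] 0.017254565580681586 (array([-0.02, -0.02,  0.  ]), array([-0.01,  0.  ,  0.02]))
```

step_arm([
  [[-0.5, 0, 0], [0, 0, 0], 0],
  [[-1, 0, 0], [0, 0, 0], 0],
  [[-2, 0, 0], [0, 0, 0], 0],
  [[-3, 0, 0], [0, 0, 0], 0],
  [[-4, 0, 0], [0, 0, 0], 0],
  [[-5, 0, 0], [0, 0, 0], 0],
  [[-6, 0, 0], [0, 0, 0], 0],
  [[-7, 0, 0], [0, 0, 0], 0],
  [[-8, 0, 0], [0, 0, 0], 0],
  [[-9, 0, 0], [0, 0, 0], 0],
], grip_force=80)

```text
t: 6.85
tool_pos: [0.5839, 0.2966, 0.196]
tool_rot: [-1.315, 1.137, 1.315]
contact_force: [-0.4, -0.3, -2.0]
opening: 0.0169
```

```bash
python3 - <<'E'
from h import *
o=ctrl.get_obs(); p,r=tool();print(p,np.degrees(yaw()),o["t"],o["contact_force"],o["wrist_torque"],o["opening"])
im=cams.get_image("wrist"); w=im["pixels"].copy()
tip=p+r.apply([.095,0,0]); g=p+r.apply([-.002,0,0])
for P,c in((tip,(0,255,0)),(p+r.apply([-.013,0,0]),(0,0,255))): q=proj(im,P); print(q); cv2.drawMarker(w,tuple(int(v) for v in q),c,0,20)
for n in("key","key_grip"): print([(x["at"],x["conf"]) for x in finder.tip_of("wrist",n)])
cv2.imwrite("pics/held.png",w)
print(delta([.5687,-.0304,.195],down(np.radians(66))))
E
```

```text
[0.58386703 0.29663705 0.19595754] 98.29311375018237 6.85 [-0.35117454 -0.32221523 -2.04456547] [-0.03752128  0.01932313 -0.02688793] 0.016875431494527866
[321.52372039 250.65027686]
[321.90968516 361.48816852]
[([322.3, 254.6], 0.83), ([402.5, 37.1], 0.63)]
[([319.7, 350.0], 0.96), ([445.8, 8.2], 0.65)]
(array([  0.11,   6.29, -32.16]), array([32.29,  0.07,  0.15]))
```

View pics/held.png

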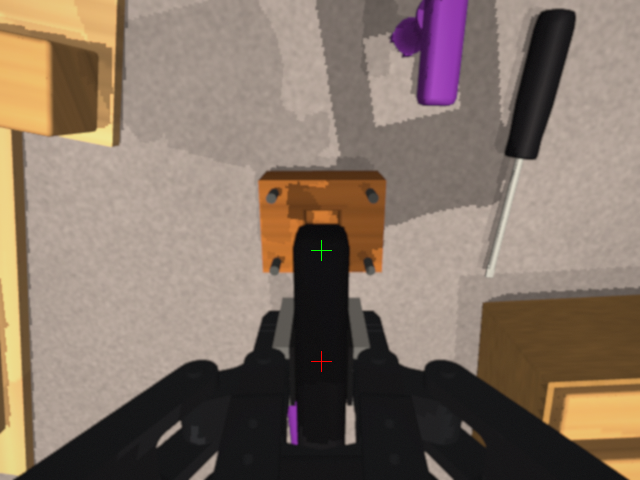

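```bash
python3 - <<'E'
from h import *
im=cams.get_image("wrist"); p,r=tool()
for a in(-.013,-.009,.009):
  for y in(.046,-.046): print(a,y,proj(im,p+r.apply([a,y,0])))
g=cv2.cvtColor(im["pixels"],6).astype(int); print(g[205:250,322])
E
```

```text
-0.013 0.046 [321.69396955 227.24798476]
-0.013 -0.046 [321.48145973 462.72561454]
-0.009 0.046 [321.66818617 223.51392027]
-0.009 -0.046 [321.46589806 453.84129923]
0.009 0.046 [321.56942033 209.21013049]
0.009 -0.046 [321.40449855 418.7871237 ]
[ 80  81  79  92 121 138 141 142 142 141 141 139 139 136 133 125 117 105
  76  42  17  10  13  10  12  14  12  11  13  13  14  15  13  14  14  16
  16  17  15  16  16  16  17  17  17]
```

step_arm([
  [[0, 0.7, -3], [4, 0, 0], 0],
  [[0, 1.4, -7], [8, 0, 0], 0],
  [[0, 2.1, -11], [12, 0, 0], 0],
  [[0, 2.8, -15], [16, 0, 0], 0],
  [[0, 3.5, -19], [20, 0, 0], 0],
  [[0, 4.2, -23], [24, 0, 0], 0],
  [[0, 5.5, -27], [28, 0, 0], 0],
  [[0, 6, -30], [32, 0, 0], 0],
  [[0, 6.3, -32], [32.5, 0, 0], 0],
  [[0, 6.4, -32.1], [32.8, 0, 0], 0],
])

```text
t: 7.88
tool_pos: [0.5663, -0.0338, 0.194]
tool_rot: [-0.885, 1.385, 0.885]
contact_force: [0.0, 0.4, -3.2]
opening: 0.0166
```

```bash
cat > s.py <<'E'
from h import *
o=ctrl.get_obs(); print(o["t"],tool()[0].round(4),np.degrees(yaw()).round(2),"F",o["contact_force"].round(2),"M",o["wrist_torque"].round(3),delta([.5676,-.0298,.161],down(np.radians(65.5))))
E
python3 s.py
```

```text
7.8833 [ 0.5663 -0.0338  0.194 ] 65.21 F [ 0.05  0.43 -3.2 ] M [-0.028 -0.008  0.013] (array([3.3 , 0.04, 0.42]), array([-0.29, -0.08, -0.02]))
```

step_arm([
  [[0.5, 0.04, 0.42], [-0.3, 0, 0], 0],
  [[1, 0.04, 0.42], [-0.3, 0, 0], 0],
  [[1.5, 0.04, 0.42], [-0.3, 0, 0], 0],
  [[2, 0.04, 0.42], [-0.3, 0, 0], 0],
  [[2.4, 0.04, 0.42], [-0.3, 0, 0], 0],
  [[2.8, 0.04, 0.42], [-0.3, 0, 0], 0],
  [[3, 0.04, 0.42], [-0.3, 0, 0], 0],
  [[3, 0.04, 0.42], [-0.3, 0, 0], 0],
  [[3, 0.04, 0.42], [-0.3, 0, 0], 0],
  [[3, 0.04, 0.42], [-0.3, 0, 0], 0],
])

```text
t: 8.72
tool_pos: [0.5679, -0.0299, 0.1644]
tool_rot: [-0.89, 1.382, 0.888]
contact_force: [-0.1, -0.2, -2.5]
opening: 0.0165
```

```bash
python3 s.py; python3 - <<'E'
from h import *
im=cams.get_image("wrist"); p,r=tool(); w=im["pixels"].copy()
for dz,c in((.095,(0,255,0)),): 
  q=proj(im,p+r.apply([dz,0,0])); cv2.drawMarker(w,tuple(int(v) for v in q),c,0,20)
pts=[proj(im,[.5688+.0225*np.cos(a),-.0304+.0225*np.sin(a),.0634]) for a in np.linspace(0,6.28,60)]
cv2.polylines(w,[np.int32(pts)],True,(255,0,0),1)
w=cv2.resize(w[150:390,160:480],(800,600)); cv2.imwrite("pics/hover.png",w)
E
```

```text
8.7167 [ 0.5679 -0.0299  0.1644] 65.51 F [-0.09 -0.23 -2.53] M [0.022 0.001 0.063] (array([ 0.34,  0.03, -0.  ]), array([ 0.01, -0.07,  0.02]))
```

View pics/hover.png

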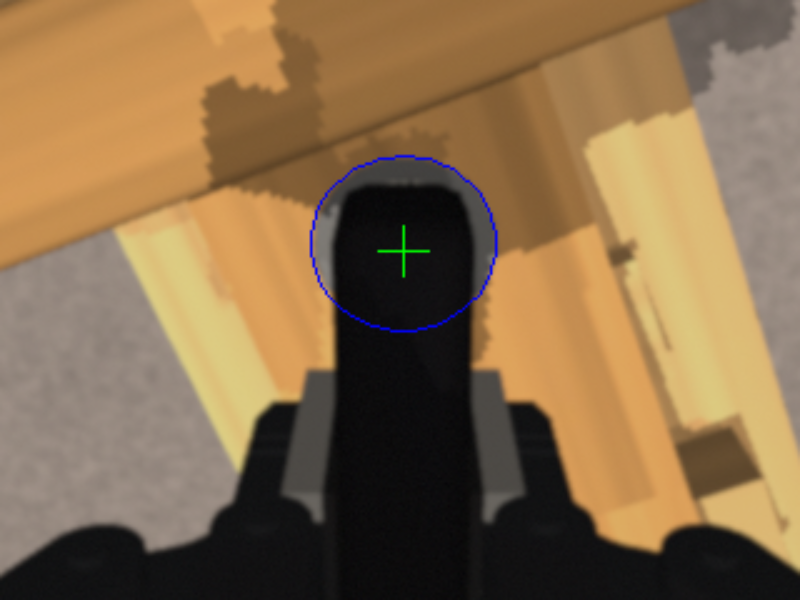

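step_arm([
  [[0.1, 0.03, 0], [0, 0, 0], 0],
  [[0.2, 0.03, 0], [0, 0, 0], 0],
  [[0.3, 0.03, 0], [0, 0, 0], 0],
  [[0.4, 0.03, 0], [0, 0, 0], 0],
  [[0.5, 0.03, 0], [0, 0, 0], 0],
  [[0.6, 0.03, 0], [0, 0, 0], 0],
  [[0.7, 0.03, 0], [0, 0, 0], 0],
  [[0.8, 0.03, 0], [0, 0, 0], 0],
  [[0.9, 0.03, 0], [0, 0, 0], 0],
  [[0.9, 0.03, 0], [0, 0, 0], 0],
])

```text
t: 9.6
tool_pos: [0.5674, -0.0297, 0.1553]
tool_rot: [-0.889, 1.383, 0.889]
contact_force: [-1.6, 0.5, -2.0]
opening: 0.017
```

```bash
python3 s.py
```

```text
9.6 [ 0.5674 -0.0297  0.1553] 65.51 F [-1.61  0.45 -2.03] M [0.127 0.259 0.038] (array([-0.57, -0.03, -0.  ]), array([ 0.01, -0.07, -0.03]))
```

step_arm([
  [[0.1, 0.04, 0], [0, 0, 0], 0],
  [[0.2, 0.05, 0], [0, 0, 0], 0],
  [[0.25, 0.05, 0], [0, 0, 0], 0],
  [[0.3, 0.05, 0], [0, 0, 0], 0],
  [[0.35, 0.05, 0], [0, 0, 0], 0],
  [[0.4, 0.05, 0], [0, 0, 0], 0],
  [[0.45, 0.05, 0], [0, 0, 0], 0],
  [[0.5, 0.05, 0], [0, 0, 0], 0],
  [[0.5, 0.05, 0], [0, 0, 0], 0],
  [[0.5, 0.05, 0], [0, 0, 0], 0],
])

```text
t: 10.43
tool_pos: [0.5668, -0.0294, 0.1501]
tool_rot: [-0.889, 1.383, 0.889]
contact_force: [-1.5, 0.1, -3.4]
opening: 0.017
```

```bash
python3 s.py
```

```text
10.4333 [ 0.5668 -0.0294  0.1501] 65.51 F [-1.5   0.12 -3.41] M [ 0.187  0.319 -0.023] (array([-1.09, -0.09, -0.  ]), array([ 0.01, -0.07, -0.05]))
```

step_arm([
  [[0.1, 0.03, 0], [0, 0, 0], 0],
  [[0.2, 0.05, 0], [0, 0, 0], 0],
  [[0.3, 0.05, 0], [0, 0, 0], 0],
  [[0.35, 0.05, 0], [0, 0, 0], 0],
  [[0.4, 0.05, 0], [0, 0, 0], 0],
  [[0.45, 0.05, 0], [0, 0, 0], 0],
  [[0.5, 0.05, 0], [0, 0, 0], 0],
  [[0.55, 0.05, 0], [0, 0, 0], 0],
  [[0.6, 0.05, 0], [0, 0, 0], 0],
  [[0.6, 0.05, 0], [0, 0, 0], 0],
])

```text
t: 11.27
tool_pos: [0.5666, -0.0293, 0.1447]
tool_rot: [-0.889, 1.383, 0.889]
contact_force: [-0.3, -0.1, 2.1]
opening: 0.0168
```

```bash
python3 s.py
```

```text
11.2667 [ 0.5666 -0.0293  0.1447] 65.51 F [-0.33 -0.06  2.06] M [0.055 0.236 0.044] (array([-1.63, -0.11, -0.  ]), array([ 0.01, -0.06, -0.01]))
```

step_arm([
  [[0, 0, 0.01], [3, 0, 0], 0],
  [[0, 0, 0.02], [6, 0, 0], 0],
  [[0, 0, 0.03], [9, 0, 0], 0],
  [[0, 0, 0.04], [12, 0, 0], 0],
  [[0, -0.01, 0.05], [15, 0, 0], 0],
  [[0, -0.01, 0.06], [18, 0, 0], 0],
  [[0, -0.01, 0.07], [21, 0, 0], 0],
  [[0, -0.02, 0.08], [24, 0, 0], 0],
  [[0, -0.02, 0.09], [26, 0, 0], 0],
  [[0, -0.02, 0.09], [26, 0, 0], 0],
])

```text
t: 12.1
tool_pos: [0.5669, -0.0283, 0.1447]
tool_rot: [-0.539, 1.504, 0.54]
contact_force: [-1.2, 1.5, 0.6]
opening: 0.0166
```

```bash
python3 s.py
```

```text
12.1 [ 0.5669 -0.0283  0.1447] 39.49 F [-1.17  1.46  0.63] M [ 0.282  0.408 -0.015] (array([-1.63, -0.16, -0.05]), array([-26.01,  -0.06,  -0.05]))
```

step_arm([
  [[0, 0, 0], [1, 0, 0], 0],
  [[0, 0, 0.01], [2, 0, 0], 0],
  [[0, 0, 0.01], [3, 0, 0], 0],
  [[0, 0, 0.01], [4, 0, 0], 0],
  [[0, 0, 0.02], [5, 0, 0], 0],
  [[0, 0, 0.02], [6, 0, 0], 0],
  [[0, 0, 0.02], [7, 0, 0], 0],
  [[0, 0, 0.02], [8, 0, 0], 0],
  [[0, 0, 0.02], [8, 0, 0], 0],
  [[0, 0, 0.02], [8, 0, 0], 0],
])

```text
t: 12.93
tool_pos: [0.5671, -0.0281, 0.1447]
tool_rot: [-0.43, 1.529, 0.431]
contact_force: [-1.2, 1.6, -0.6]
opening: 0.0166
```

```bash
python3 s.py; sleep 0; python3 s.py|cut -c1-120
```

```text
12.9333 [ 0.5671 -0.0281  0.1447] 31.48 F [-1.23  1.58 -0.62] M [0.361 0.269 0.004] (array([-1.63, -0.17, -0.05]), array([-34.02,  -0.05,  -0.05]))
12.9333 [ 0.5671 -0.0281  0.1447] 31.48 F [-1.23  1.58 -0.62] M [0.361 0.269 0.004] (array([-1.63, -0.17, -0.05]), array
```

step_arm([
  [[0, 0, 0], [1, 0, 0], 0],
  [[0, 0, 0.01], [2, 0, 0], 0],
  [[0, 0, 0.01], [3, 0, 0], 0],
  [[0, 0, 0.01], [4, 0, 0], 0],
  [[0, 0, 0.02], [5, 0, 0], 0],
  [[0, 0, 0.02], [5, 0, 0], 0],
  [[0, 0, 0.02], [5, 0, 0], 0],
  [[0, 0, 0.02], [5, 0, 0], 0],
  [[0, 0, 0.02], [5, 0, 0], 0],
  [[0, 0, 0.02], [5, 0, 0], 0],
])

```text
t: 13.77
tool_pos: [0.5673, -0.0279, 0.1447]
tool_rot: [-0.362, 1.541, 0.363]
contact_force: [-1.3, 0.8, -0.2]
opening: 0.0168
```

```bash
python3 s.py; python3 - <<'E'
from h import *
im=cams.get_image("wrist"); w=im["pixels"].copy(); p,r=tool()
cv2.imwrite("pics/turn.png",cv2.resize(w[120:390,140:500],(800,600)))
E
```

```text
13.7667 [ 0.5673 -0.0279  0.1447] 26.47 F [-1.35  0.84 -0.17] M [0.382 0.322 0.051] (array([-1.63, -0.18, -0.06]), array([-39.03,  -0.05,  -0.05]))
```

View pics/turn.png

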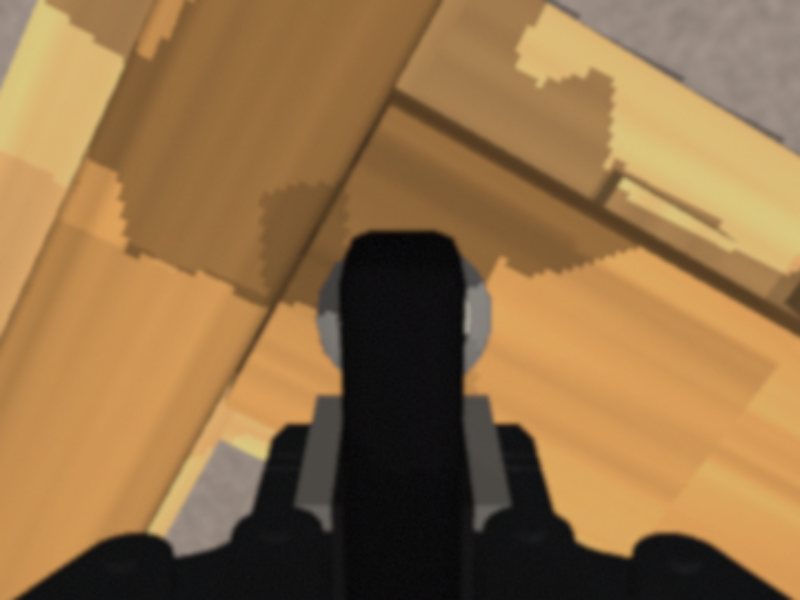

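step_arm([
  [[0, 0, 0], [1, 0, 0], 0],
  [[0, 0, 0.01], [2, 0, 0], 0],
  [[0, 0, 0.01], [3, 0, 0], 0],
  [[0, 0, 0.01], [4, 0, 0], 0],
  [[0, 0, 0.02], [5, 0, 0], 0],
  [[0, 0, 0.02], [5, 0, 0], 0],
  [[0, 0, 0.02], [5, 0, 0], 0],
  [[0, 0, 0.02], [5, 0, 0], 0],
  [[0, 0, 0.02], [5, 0, 0], 0],
  [[0, 0, 0.02], [5, 0, 0], 0],
])

```text
t: 14.65
tool_pos: [0.5675, -0.0278, 0.1447]
tool_rot: [-0.294, 1.552, 0.294]
contact_force: [-0.9, 2.0, 0.3]
opening: 0.0168
```

```bash
python3 s.py
```

```text
14.65 [ 0.5675 -0.0278  0.1447] 21.47 F [-0.89  2.    0.29] M [0.396 0.331 0.034] (array([-1.63, -0.19, -0.06]), array([-44.03,  -0.05,  -0.05]))
```

step_arm([
  [[0, 0, 0], [1, 0, 0], 0],
  [[0, 0, 0.01], [2, 0, 0], 0],
  [[0, 0, 0.01], [3, 0, 0], 0],
  [[0, 0, 0.01], [4, 0, 0], 0],
  [[0, 0, 0.02], [5, 0, 0], 0],
  [[0, 0, 0.02], [5, 0, 0], 0],
  [[0, 0, 0.02], [5, 0, 0], 0],
  [[0, 0, 0.02], [5, 0, 0], 0],
  [[0, 0, 0.02], [5, 0, 0], 0],
  [[0, 0, 0.02], [5, 0, 0], 0],
])

```text
t: 15.48
tool_pos: [0.5676, -0.0277, 0.1447]
tool_rot: [-0.225, 1.56, 0.226]
contact_force: [-0.7, 2.6, -0.2]
opening: 0.0169
```

```bash
python3 s.py
```

```text
15.4833 [ 0.5676 -0.0277  0.1447] 16.47 F [-0.74  2.57 -0.18] M [0.479 0.371 0.043] (array([-1.63, -0.2 , -0.06]), array([-49.03,  -0.05,  -0.05]))
```

step_arm([
  [[0, 0.01, 0], [1, 0, 0], 0],
  [[0, 0.02, 0], [2, 0, 0], 0],
  [[0, 0.03, 0.01], [3, 0, 0], 0],
  [[0, 0.04, 0.01], [4, 0, 0], 0],
  [[0, 0.04, 0.01], [5, 0, 0], 0],
  [[0, 0.04, 0.01], [5, 0, 0], 0],
  [[0, 0.04, 0.01], [5, 0, 0], 0],
  [[0, 0.04, 0.01], [5, 0, 0], 0],
  [[0, 0.04, 0.01], [5, 0, 0], 0],
  [[0, 0.04, 0.01], [5, 0, 0], 0],
])

```text
t: 16.32
tool_pos: [0.5677, -0.0274, 0.1447]
tool_rot: [-0.157, 1.566, 0.157]
contact_force: [-0.5, 0.6, -0.9]
opening: 0.0168
```

```bash
python3 s.py
```

```text
16.3167 [ 0.5677 -0.0274  0.1447] 11.46 F [-0.51  0.56 -0.93] M [0.088 0.076 0.064] (array([-1.63, -0.23, -0.06]), array([-5.404e+01, -5.000e-02, -3.000e-02]))
```

step_arm([
  [[0, 0, 0], [1, 0, 0], 0],
  [[0, 0, 0.01], [2, 0, 0], 0],
  [[0, 0, 0.01], [3, 0, 0], 0],
  [[0, 0, 0.01], [4, 0, 0], 0],
  [[0, 0.01, 0.02], [5, 0, 0], 0],
  [[0, 0.01, 0.02], [5, 0, 0], 0],
  [[0, 0.01, 0.02], [5, 0, 0], 0],
  [[0, 0.01, 0.02], [5, 0, 0], 0],
  [[0, 0.01, 0.02], [5, 0, 0], 0],
  [[0, 0.01, 0.02], [5, 0, 0], 0],
])

```text
t: 17.15
tool_pos: [0.5679, -0.0274, 0.1447]
tool_rot: [-0.089, 1.57, 0.088]
contact_force: [0.3, 0.5, 0.0]
opening: 0.0168
```

```bash
python3 s.py
```

```text
17.15 [ 0.5679 -0.0274  0.1447] 6.46 F [0.33 0.48 0.  ] M [0.055 0.179 0.076] (array([-1.63, -0.24, -0.06]), array([-5.904e+01, -5.000e-02, -3.000e-02]))
```

step_arm([
  [[0, 0, 0], [1, 0, 0], 0],
  [[0, 0, 0.01], [2, 0, 0], 0],
  [[0, 0, 0.01], [3, 0, 0], 0],
  [[0, 0, 0.01], [4, 0, 0], 0],
  [[0, 0.01, 0.02], [5, 0, 0], 0],
  [[0, 0.01, 0.02], [5, 0, 0], 0],
  [[0, 0.01, 0.02], [5, 0, 0], 0],
  [[0, 0.01, 0.02], [5, 0, 0], 0],
  [[0, 0.01, 0.02], [5, 0, 0], 0],
  [[0, 0.01, 0.02], [5, 0, 0], 0],
])

```text
t: 17.98
tool_pos: [0.5681, -0.0273, 0.1447]
tool_rot: [-0.02, 1.572, 0.02]
contact_force: [-0.2, -0.3, -0.9]
opening: 0.0165
```

```bash
python3 s.py
```

```text
17.9833 [ 0.5681 -0.0273  0.1447] 1.45 F [-0.16 -0.31 -0.86] M [-0.063  0.159  0.224] (array([-1.63, -0.25, -0.05]), array([-6.405e+01, -6.000e-02, -2.000e-02]))
```

step_arm([
  [[0, 0, 0], [0.5, 0, 0], 0],
  [[0, 0, 0], [1, 0, 0], 0],
  [[0, 0, 0], [1.5, 0, 0], 0],
  [[0, 0, 0], [1.5, 0, 0], 0],
  [[0, 0, 0], [1.5, 0, 0], 0],
  [[0, 0, 0], [1.5, 0, 0], 0],
  [[0, 0, 0], [1.5, 0, 0], 0],
  [[0, 0, 0], [1.5, 0, 0], 0],
  [[0, 0, 0], [1.5, 0, 0], 0],
  [[0, 0, 0], [1.5, 0, 0], 0],
])

```text
t: 18.82
tool_pos: [0.5681, -0.0273, 0.1448]
tool_rot: [0.0, 1.572, -0.001]
contact_force: [0.5, 0.1, -2.3]
opening: 0.0168
```

```bash
python3 s.py; python3 - <<'E'
from h import *
for i in range(4):
    cams.get_image("wrist"); print(ctrl.get_obs()["wrist_torque"][2])
E
```

```text
18.8167 [ 0.5681 -0.0273  0.1448] -0.05 F [ 0.5   0.06 -2.27] M [0.044 0.05  0.216] (array([-1.62, -0.25, -0.05]), array([-6.555e+01, -5.000e-02, -2.000e-02]))
0.23990137418420893
0.26674257385619565
0.2289721828770543
0.2304982800250885
```

step_arm([
  [[0, 0, 0], [0, 0, 0], 0],
  [[0, 0, 0], [0, 0, 0], 0],
  [[0, 0, 0], [0, 0, 0], 0],
  [[0, 0, 0], [0, 0, 0], 0],
  [[0, 0, 0], [0, 0, 0], 0],
  [[0, 0, 0], [0.5, 0, 0], 0],
  [[0, 0, 0], [1, 0, 0], 0],
  [[0, 0, 0], [1.5, 0, 0], 0],
  [[0, 0, 0], [2, 0, 0], 0],
  [[0, 0, 0], [2, 0, 0], 0],
])

```text
t: 19.85
tool_pos: [0.5681, -0.0273, 0.1447]
tool_rot: [0.028, 1.571, -0.029]
contact_force: [1.0, -0.2, -1.5]
opening: 0.0168
```

```bash
python3 s.py; python3 - <<'E'
from h import *
for i in range(4):
    cams.get_image("wrist"); print(ctrl.get_obs()["wrist_torque"][2])
E
```

```text
19.85 [ 0.5681 -0.0273  0.1447] -2.08 F [ 0.99 -0.21 -1.49] M [-0.043 -0.076  0.209] (array([-1.63, -0.26, -0.05]), array([-6.758e+01, -5.000e-02, -1.000e-02]))
0.3246467089361048
0.2846946672182999
0.24353561520350744
0.2413566296791318
```

step_arm([
  [[0, 0, 0], [0, 0, 0], 0],
  [[0, 0, 0], [0, 0, 0], 0],
  [[0, 0, 0], [0, 0, 0], 0],
  [[0, 0, 0], [0.5, 0, 0], 0],
  [[0, 0, 0], [1, 0, 0], 0],
  [[0, 0, 0], [1.5, 0, 0], 0],
  [[0, 0, 0], [2, 0, 0], 0],
  [[0, 0, 0], [2, 0, 0], 0],
  [[0, 0, 0], [2, 0, 0], 0],
  [[0, 0, 0], [2, 0, 0], 0],
], grip_force=110)

```text
t: 20.88
tool_pos: [0.5682, -0.0272, 0.1447]
tool_rot: [0.055, 1.571, -0.056]
contact_force: [-0.1, -0.3, -1.7]
opening: 0.0165
```

```bash
python3 s.py; python3 - <<'E'
from h import *
for i in range(4):
    cams.get_image("wrist"); print(ctrl.get_obs()["wrist_torque"][2])
E
```

```text
20.8833 [ 0.5682 -0.0272  0.1447] -4.05 F [-0.09 -0.25 -1.68] M [ 0.095 -0.124  0.22 ] (array([-1.63, -0.26, -0.04]), array([-6.955e+01, -4.000e-02, -1.000e-02]))
0.19870975230820026
0.19053429366832156
0.15471996138320465
0.17173540423897274
```

```bash
python3 - <<'E'
from h import *
im=cams.get_image("wrist"); w=im["pixels"].copy(); p,r=tool()
cv2.imwrite("pics/turn2.png",cv2.resize(w[120:480,140:560],(800,600*800//800)))
print([(x["at"],x["conf"]) for x in finder.tip_of("wrist","key_grip")])
E
```

```text
[([319.9, 348.2], 0.55)]
```

View pics/turn2.png

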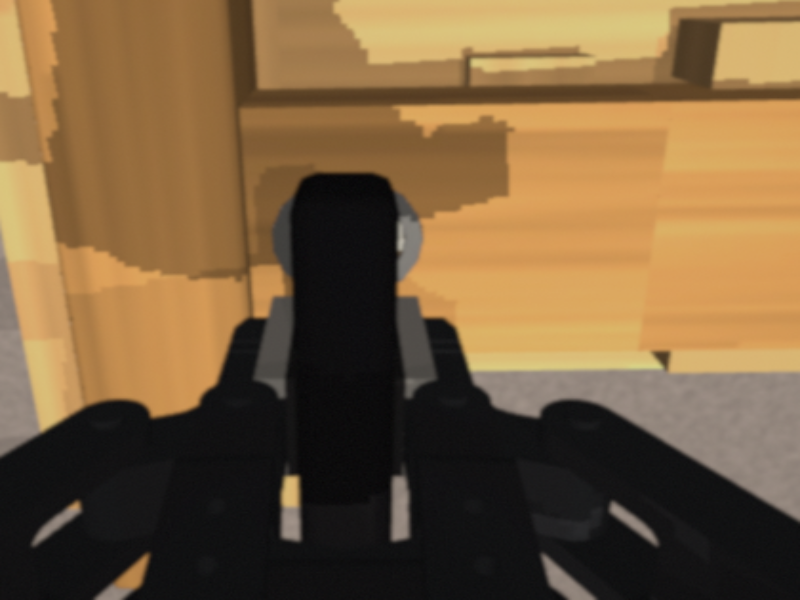

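step_arm([
  [[0, 0, 0], [0.5, 0, 0], 0],
  [[0, 0, 0], [1, 0, 0], 0],
  [[0, 0, 0], [1.5, 0, 0], 0],
  [[0, 0, 0], [2, 0, 0], 0],
  [[0, 0, 0], [2.5, 0, 0], 0],
  [[0, 0, 0.01], [2.5, 0, 0], 0],
  [[0, 0, 0.01], [2.5, 0, 0], 0],
  [[0, 0, 0.01], [2.5, 0, 0], 0],
  [[0, 0, 0.01], [2.5, 0, 0], 0],
  [[0, 0, 0.01], [2.5, 0, 0], 0],
])

```text
t: 22.02
tool_pos: [0.5682, -0.0273, 0.1447]
tool_rot: [0.09, 1.57, -0.09]
contact_force: [0.7, 0.9, -1.4]
opening: 0.0162
```

```bash
python3 s.py; cat > m.py <<'E'
from h import *
l=[]
for i in range(4):
    cams.get_image("wrist"); l.append(ctrl.get_obs()["wrist_torque"][2])
print(np.round(l,3),np.mean(l).round(3))
E
python3 m.py
```

```text
22.0167 [ 0.5682 -0.0273  0.1447] -6.55 F [ 0.66  0.94 -1.4 ] M [ 0.109 -0.076  0.339] (array([-1.63, -0.26, -0.03]), array([-7.205e+01, -5.000e-02, -2.000e-02]))
[0.328 0.297 0.313 0.335] 0.318
```

step_arm([
  [[0, 0, 0], [0.3, 0, 0], 0],
  [[0, 0, 0], [0.5, 0, 0], 0],
  [[0, 0, 0], [0.5, 0, 0], 0],
  [[0, 0, 0], [0.5, 0, 0], 0],
  [[0, 0, 0], [0.5, 0, 0], 0],
  [[0, 0, 0], [0.5, 0, 0], 0],
  [[0, 0, 0], [0.5, 0, 0], 0],
  [[0, 0, 0], [0.5, 0, 0], 0],
  [[0, 0, 0], [0.5, 0, 0], 0],
  [[0, 0, 0], [0.5, 0, 0], 0],
])

```text
t: 23.05
tool_pos: [0.5682, -0.0273, 0.1447]
tool_rot: [0.096, 1.569, -0.097]
contact_force: [0.6, 0.6, -2.3]
opening: 0.0165
```

```bash
python3 s.py; python3 m.py
```

```text
23.05 [ 0.5682 -0.0273  0.1447] -7.05 F [ 0.59  0.58 -2.31] M [ 0.038 -0.208  0.402] (array([-1.63, -0.26, -0.03]), array([-7.255e+01, -4.000e-02, -1.000e-02]))
[0.333 0.395 0.357 0.357] 0.36
```

step_arm([
  [[0, 0, 0], [0, 0, 0], 0.25],
  [[0, 0, 0], [0, 0, 0], 0.35],
  [[0, 0, 0], [0, 0, 0], 0.5],
  [[0, 0, 0], [0, 0, 0], 0.6],
  [[0, 0, 0], [0, 0, 0], 0.7],
  [[0, 0, 0], [0, 0, 0], 0.7],
  [[0, 0, 0], [0, 0, 0], 0.7],
  [[0, 0, 0], [0, 0, 0], 0.7],
  [[0, 0, 0], [0, 0, 0], 0.7],
  [[0, 0, 0], [0, 0, 0], 0.7],
], grip_force=20)

```text
t: 24.08
tool_pos: [0.5682, -0.0273, 0.1447]
tool_rot: [0.096, 1.569, -0.097]
contact_force: [-0.2, 0.5, 0.8]
opening: 0.0597
```

step_arm([
  [[-0.5, 0, 0], [0, 0, 0], 0.7],
  [[-1, 0, 0], [0, 0, 0], 0.7],
  [[-2, 0, 0], [0, 0, 0], 0.7],
  [[-3, 0, 0], [0, 0, 0], 0.7],
  [[-4.5, 0, 0], [0, 0, 0], 0.7],
  [[-6, 0, 0], [0, 0, 0], 0.7],
  [[-8, 0, 0], [0, 0, 0], 0.7],
  [[-10, 0, 0], [0, 0, 0], 0.7],
  [[-12, 0, 0], [0, 0, 0], 0.7],
  [[-12, 0, 0], [0, 0, 0], 0.7],
])

```text
t: 24.92
tool_pos: [0.5707, -0.0276, 0.2717]
tool_rot: [0.095, 1.559, -0.098]
contact_force: [-0.3, -0.2, 0.7]
opening: 0.0598
```

```bash
python3 s.py; python3 - <<'E'
from h import *
im=cams.get_image("wrist"); w=im["pixels"]
for n,z in(("key_grip",.1455),("leg",0)): print(n,[(x["at"],x["conf"],at_z(im,x["at"],z).round(4)) for x in finder.tip_of("wrist",n)])
print(proj(im,[.5688,-.0304,.062]))
cv2.imwrite("pics/end.png",cv2.resize(w[100:460,80:560],(800,600)))
E
```

```text
24.9167 [ 0.5707 -0.0276  0.2717] -7.04 F [-0.34 -0.23  0.74] M [-0.018  0.013 -0.05 ] (array([11.07, -0.24, -0.39]), array([-72.54,   0.45,   0.39]))
key_grip [([332.7, 237.3], 0.72, array([ 0.5798, -0.0312,  0.1455]))]
leg [([257.3, 199.2], 0.68, array([ 0.508 , -0.0293,  0.    ]))]
[316.43406225 207.79874158]
```

View pics/end.png

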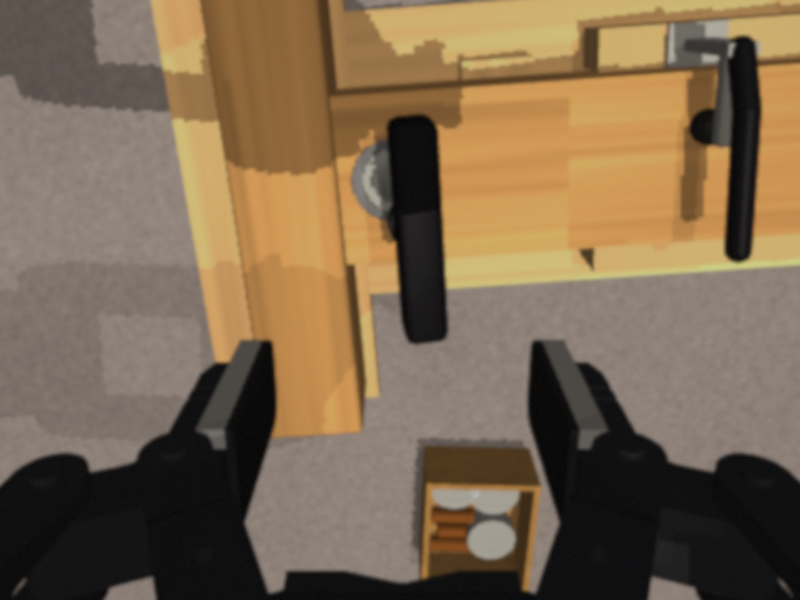

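```bash
python3 -c "
from h import *
print(ctrl.finish_job())"
```

```text
the job is handed in; nothing more can be done
None
```

I took the black T-handle key from its block, seated it in the cam and turned it about 72.5° (1.27 rad) clockwise. I stopped at about 0.36 N m, released it and backed off. I handed the job in at about 25 s and no verdict was reported.

**What the last checks showed**
- **Seating:** the key went in about 13 mm until it touched the recess floor, with low force throughout.
- **Torque:** it read 0.2–0.3 N m around 64–68°, then sagged back to about 0.18. I kept turning, and from there it climbed by about 3 N m per rad. It held near 0.32, and after another half degree near 0.36.
- **Final picture:** the leg looks flush against the rail's end. The key stands in the cam with the gripper clear of it, and the tray visible in that view looks untouched.

**What was less certain**
- **Lean:** the released key leans about 0.11 rad towards the rail, by the network's estimate of its handle. That is well under the 0.35 rad limit.
- **Leg position:** the network put the leg about 3 mm from where it should be when home. I took that as its usual error and went by the picture and the torque climb.
- **Not measured:** I did not measure the pull on the stud after letting go. I also did not check the mallet and driver at the end, though the arm never went near them.

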